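Third hand for the temperature probe

TASK

Take the square-headed temperature probe out of the rack, slide its rod down into the narrow port on the lid of the steel vessel, and press its flange onto the port's springy seal ring until the ring is about half-way down (about 8 N), so that a colleague can close the clamp round it. Keep it pressed like that, upright and steady, for three seconds and finish while still holding and pressing it: do not let go, do not drive the ring hard against the bottom of its travel, and leave the other probes and things on the counter where they are.

Things in the scene. Friction and masses are not known exactly. Their poses are not given: they have to be found in the camera images.
- probe_head (a point): centre of the head of the probe to fit: an upright square aluminium block, 20 x 20 mm, 44 mm tall; its sides are the point's x and y axes and start parallel to the rack's; z is up along the rod. The underside of the flange is 27 mm below this point, the rod's tip 97 mm below it, the head's top 22 mm above it.
- probe_tip (a point): lower end of that probe's rod, on its axis
- probe: the whole square-headed probe, 119 mm tall, about 0.15 kg; origin at the rod's tip, z up along the rod. Steel rod 8 mm in diameter and 70 mm long, its last 4 mm tapering to 4 mm; above it a round flange 35 mm across and 5 mm thick, then the head. It hangs upright in a rack hole by its flange.
- port (a point): centre of the top face of the port's seal ring when the ring is not pressed, 142 mm above the counter, z up. Grey plastic ring, 31 mm across, 13 mm hole; it stands 12 mm proud of a fixed steel neck (38 mm across, 30 mm tall, 12 mm bore) and sinks into it; below, the way is free for the whole rod.
- seal (a joint): how far the seal ring is pushed down, m: 0 up, 0.012 fully down. Its spring pushes back with about 3 N as soon as it moves, 8 N half-way, 13 N fully down
- vessel: fixed stainless bench vessel, 150 mm across with a lid 162 mm across, top of the lid 100 mm above the counter; origin at the centre of its underside. The narrow port's axis is 32 mm from the vessel's axis along the vessel's +x; a low round sight glass (46 mm across, top at 109 mm) is on the other side.
- rack: fixed aluminium rack, 56 mm (x) by 200 mm (y), top at 90 mm; origin at the centre of its underside. Three 15 mm holes along its y axis at -65, 0 and +65 mm hold three probes in any order; the flanges rest on its top.
- probe_b_head (a point): centre of the head (round cylinder, 25 mm across, 44 mm tall) of another probe in the rack, otherwise alike; leave alone
- probe_c_head (a point): on the axis of a third probe in the rack, 27 mm above its flange's underside; its head is a 28 mm ball on a 12 mm stem, 124 mm total height; leave alone
- jar_mid (a point): centre of a low glass jar with a steel cap, 52 mm across, 55 mm tall; leave alone
- clamp: open steel clamp ring lying flat, about 62 mm across, 14 mm high, origin at its centre on the underside; leave alone
- beaker: glass beaker, 72 mm across, 85 mm tall, origin at the centre of its underside; leave alone
- bottle: white plastic bottle, 60 mm across, 140 mm tall, origin at the centre of its underside; leave alone
- spatula: steel spatula lying flat; leave alone
- wrench: wrench lying flat; leave alone
Things that resemble listed ones, but are neither listed nor needed, are in the scene too. What is shaped like the rack but pink is not meant.

How it is judged (in metres and radians):
On the way, in this order (a step that is already met when the one before it is completed fails the run):
1. the square-headed probe is lifted clear out of the rack (z of probe_tip in the frame of rack above 0.092 m), for 0.1 s.
2. its rod has entered the port (z of probe_tip in the frame of port below -0.03 m and horizontal distance between probe_tip and port below 0.008 m), for 0.1 s.
3. the flange is pressed steadily on the seal ring, about half-way down, for two seconds (value of joint seal between 0.003 and 0.0095 m and contact force between probe and vessel between 5 and 13 N and horizontal distance between probe_tip and port below 0.008 m and z of probe_tip in the frame of port below -0.065 m and angle between probe's own z axis and vertical below 0.09 rad and contact force between the fingers and probe above 3 N), for 2 s.
At the end, for the whole second after the job is handed in: the robot still holds the probe (fingers on it with over 3 N), its rod in the port within 8 mm of the axis and over 65 mm deep, within 0.09 rad of upright and still (under 20 mm/s), pressing on the seal ring with 5 to 13 N so that the ring is 3 to 9.5 mm down (all of step 3 and linear speed of probe below 0.02 m/s); the arm keeps its last pose, push and grip.
It fails at once if the probe is driven against the port with more than 22 N (contact force between probe and vessel above 22 N).
It fails at once if one of the other two probes is moved by more than 40 mm (distance of any of probe_b_head, probe_c_head from where it was at the start of the episode above 0.04 m).
It fails at once if another thing on the counter is moved by more than 40 mm (distance of any of jar_mid, clamp, beaker, bottle, spatula, wrench from where it was at the start of the episode above 0.04 m).
It also fails if it takes over 54 s, if anything falls off the work surface, if the arm or the gripper's body presses on something with over 40 N, if the wrist force passes 120 N, or if a joint passes its speed limit or range.

ROBOT

A 6-joint arm with a two-finger parallel gripper is mounted at the origin on the work surface. World frame = base frame: x ahead of the robot, y to its left, z up, the work surface at z = 0. Lengths are in mm, angles in rad, forces in N, time in s.
With the tool pointing down it reaches from about 275 to 975 mm from the base axis. Payload 8.4 kg.
Tool frame: the origin (TCP) lies between the finger pads; the fingertips stand 22 mm ahead of it and the grasp point (between the pads) lies 3 mm ahead of it (bot.finger_overhang is the distance from the TCP to the fingertips, in mm); z points along the fingers, y is the line along which they close (so a half turn about z gives the same grasp; the last joint's range is limited). The gripper opens to 92 mm and grips with 3 to 60 N. Pads are 20 mm wide; open, the fingers measure 128 mm over their backs; the gripper's body (75 mm by 189 mm) begins 69 mm behind the grasp point.
Start: joints at [1.115, 0.353, 1.633, -0, 1.155, -0.002], TCP at [273.989, 561.745, 236.583] pointing down, gripper open.
Joint ranges: [-2.63, 2.63], [-0.92, 2.1], [0.06, 2.66], [-1.3, 4.44], [0, 2.69], [-3.02, 3.02]. Speed limits (rad/s): [2.22, 2.22, 2.79, 3.14, 3.14, 3.14].

INTERFACE

Orientations are given as a 3x3 rotation matrix whose columns are the frame's x, y, z axes.
In Python, from rig import bot, get_image, camera_model, find_in gives the robot as it stands.
- The arm moves only by the tool jog_arm, never from a script. Its argument "motion" is a list of rows, each an object with "translation": the shift along the tool's x, y, z as a fraction of full scale, a list of three; "delta_rot": the turn, a rotation vector about the tool's x, y, z as a fraction of full scale, a list of three. A call has 1 to 10 rows; each row shifts and turns the commanded pose from where the row before left it, along the tool's axes as they then stand; what a row does not reach is not made up. Full scale, the value 1, is 6 cm for a shift and 0.08 rad for a turn. A row lasts 1/8 s, in which the tool goes at most 62.5 mm and 10.7 degrees, less where a joint would pass 70% of its speed; a pose out of reach is approached as far as the arm can. A call with a number of a shift or a turn outside -1 to 1 is refused whole. A call with a gripper value outside its range is refused whole. "jaw" is the gripper command: -1 is shut, 1 is fully open, values between are in proportion, set as the call begins (left out, the last holds). The fingers move at their own pace and stop on an object; the grip force is fixed at half the most. Time passes only in rows, so rows that do not move let the fingers close. It gives the time, the measured TCP pose, the force, the opening and the grip force at its end, in the units of the state.
- bot.state(): the state, without advancing time (a new reading comes with each control period).
- get_image(name): name is "scene" or "top"; returns (picture, depth): 384x512x3 uint8, red, green, blue; 384x512 float32, mm along the optical axis (not along the pixel's ray), 0 where there is no reading.
- camera_model(name): a dict with "camera_matrix" (3x3 intrinsics, pixels), "pose" (4x4, takes a point from camera to world coordinates). Camera axes: x right, y down, z forward; pixel columns grow to the right and rows downward; lengths in mm; the calibration is good to about 2 mm. A picture is of the moment at which its call begins. camera_model takes no time and is no camera call.
- bot.finish_job(): hands the job in; it is judged then, once.
Trained networks look in the newest picture that a camera, given by its name, has taken for a name from the list of things; names that differ only in an ending like _2 or _b are one class to them, and where a whole thing is asked for, a point or a joint stands for the part that bears it (a point fixed in the world has none). Each returns a list of dicts, best first, with "conf" (0 to 1); they miss things now and then, are a little off and sometimes report something else, mostly with a low value. They report only what shows in the picture. A call takes as long as a camera call. They do not tell look-alikes from the thing itself.
- find_in(camera, thing): "at" ([x, y, z] in mm, in the coordinates of the camera as it stood for that picture, good to about 4 mm: the middle of the surface that is visible of it).
The state is a dict: "t": time; "qpos": joint angles; "qd": joint speeds; "tau": joint torques, N m; "eef_pos": TCP position; "tcp_rot": TCP orientation; "ft_force": force on the tool from outside, world axes, zero at the start; "ft_torque": the same for the moment, N m; "grip_width": finger opening in mm; "grasp_force": force on a finger pad.
Only numpy, scipy, OpenCV 4.12 (cv2) and the standard library are available. Lean on these libraries where they do the work, as an engineer would, in place of code of your own. Each camera call takes 0.05 s, during which the arm holds its last target. There are 200 camera calls.

## Working session

There is one attempt and no reset: what is moved stays moved. The work goes in short steps, Python scripts to look and compute and a tool call to move; the robot and the scene stay as the last step left them, time stands still between calls to the robot, and variables do not carry over. Pictures are saved under pics/ and viewed, at most 10 in all, crops included, and the job is handed in when it is done.

Besides the shell and the picture viewer there is one more tool, called after "Emit:" as name(argument=value, ...), one argument or row to a line, values as JSON. jog_arm: Moves the arm, as the interface text tells. Shift numbers are shares of 6 cm and turn numbers shares of 0.08 rad, none past 1 either way. Its arguments: {"type":"object","properties":{"motion":{"type":"array","items":{"type":"object","properties":{"translation":{"type":"array","items":{"type":"number"}},"delta_rot":{"type":"array","items":{"type":"number"}}}}},"jaw":{"type":"number"}},"required":["motion"]}

```bash
mkdir -p pics
cat > h.py <<'E'
import numpy as np, cv2
from rig import bot, get_image, camera_model, find_in
def world(cam,p):
    T=np.array(camera_model(cam)["pose"]); return T[:3,:3]@np.array(p)+T[:3,3]
def cloud(cam,depth):
    K=np.array(camera_model(cam)["camera_matrix"]); v,u=np.mgrid[:384,:512]
    P=np.stack([(u-K[0,2])/K[0,0]*depth,(v-K[1,2])/K[1,1]*depth,depth],-1)
    T=np.array(camera_model(cam)["pose"]); return P@T[:3,:3].T+T[:3,3]
def pix(cam,w):
    K=np.array(camera_model(cam)["camera_matrix"]);T=np.array(camera_model(cam)["pose"])
    c=T[:3,:3].T@(np.array(w)-T[:3,3]); q=K@c; return q[:2]/q[2]
E
python3 - <<'E'
from h import *
ims=[]
for c in("scene","top"):
    im,d=get_image(c); np.savez(f"{c}.npz",im=im,d=d)
    cv2.imwrite(f"pics/{c}0.png",cv2.resize(im[...,::-1],(800,600),interpolation=cv2.INTER_CUBIC))
    print(c,np.round(np.array(camera_model(c)["pose"]),2).tolist())
    for t in("probe_head","port","rack","vessel","probe_b_head","probe_c_head"):
        print(t,[(round(r["conf"],2),world(c,r["at"]).round().tolist(),pix(c,world(c,r["at"])).round().tolist()) for r in find_in(c,t)[:4]])
s=bot.state();print(s["t"],s["tcp_rot"],s["grip_width"])
E
```

```text
scene [[0.38, 0.79, -0.47, 1038.42], [0.92, -0.33, 0.2, -238.6], [0.0, -0.51, -0.86, 1142.86], [0.0, 0.0, 0.0, 1.0]]
probe_head [(0.57, [548.0, -117.0, 120.0], [229.0, 228.0])]
port [(0.84, [511.0, 161.0, 100.0], [321.0, 185.0]), (0.5, [455.0, 3.0, 17.0], [259.0, 202.0])]
rack [(0.72, [233.0, 260.0, 76.0], [309.0, 107.0]), (0.66, [569.0, -185.0, 93.0], [208.0, 249.0])]
vessel [(0.86, [510.0, 162.0, 99.0], [321.0, 184.0]), (0.26, [613.0, -443.0, 7.0], [120.0, 314.0])]
probe_b_head [(0.47, [565.0, -180.0, 124.0], [208.0, 242.0]), (0.43, [545.0, -117.0, 119.0], [229.0, 227.0])]
probe_c_head [(0.64, [582.0, -239.0, 128.0], [187.0, 256.0]), (0.58, [692.0, -58.0, 40.0], [273.0, 281.0])]
top [[-0.02, -0.98, 0.18, 239.84], [-1.0, 0.02, -0.0, -10.56], [-0.0, -0.18, -0.98, 1270.13], [0.0, 0.0, 0.0, 1.0]]
probe_head [(0.66, [561.0, 3.0, 55.0], [258.0, 158.0]), (0.43, [532.0, -116.0, 123.0], [304.0, 161.0])]
port [(0.75, [484.0, 174.0, 101.0], [193.0, 184.0])]
rack [(0.86, [547.0, -171.0, 87.0], [323.0, 159.0]), (0.57, [225.0, 258.0, 94.0], [159.0, 285.0]), (0.52, [533.0, -112.0, 118.0], [302.0, 161.0])]
vessel [(0.74, [484.0, 169.0, 94.0], [195.0, 184.0]), (0.28, [533.0, 420.0, 92.0], [101.0, 168.0])]
probe_b_head [(0.6, [553.0, -179.0, 123.0], [328.0, 153.0])]
probe_c_head [(0.49, [569.0, -235.0, 133.0], [350.0, 145.0])]
0.7 [[-8.98766683e-01  4.38427245e-01 -2.32155432e-05]
 [ 4.38427245e-01  8.98766683e-01  4.66543524e-06]
 [ 2.29108106e-05 -5.98518889e-06 -1.00000000e+00]] 91.95020381795413
```

View pics/scene0.png

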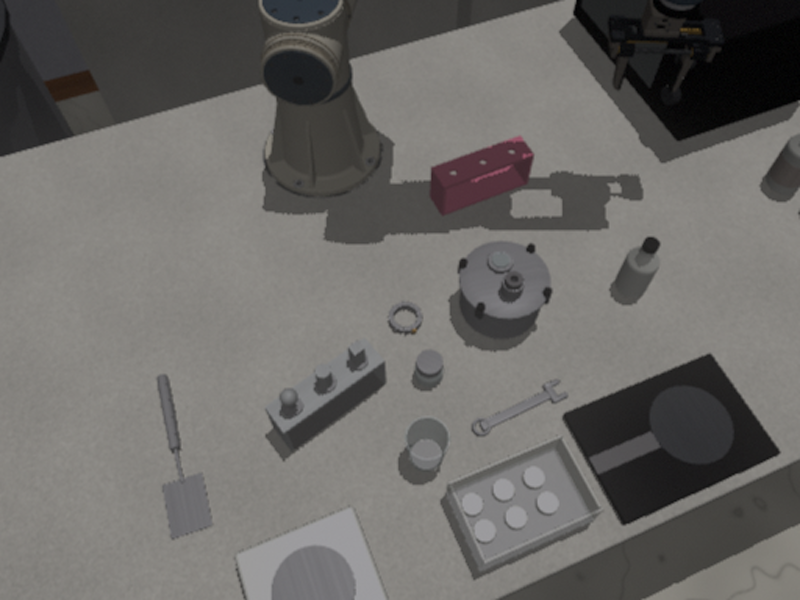

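View pics/top0.png

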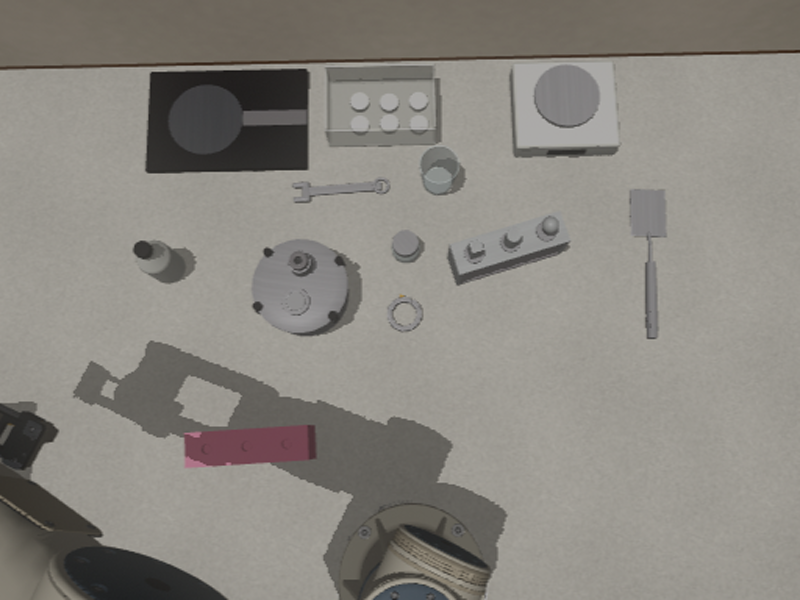

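The scene view shows the three heads in the grey rack at 800x600 pixels (358,352) block, (323,375) cylinder and (289,397) ball. In the top view they are at (476,248), (513,238) and (549,227). The block nearest the vessel fits "square head". The pink rack is the decoy, and the port is the raised ring at top (300,262). I'll measure from depth and confirm with a crop.

Run:
```python
from h import *
crops=[]
for c in("scene","top"):
    f=np.load(f"{c}.npz");P=cloud(c,f["d"]);X,Y,Z=P[...,0],P[...,1],P[...,2]
    def rep(n,m):
        if m.sum()<4: print(c,n,m.sum());return
        q=P[m]; r=cv2.minAreaRect(q[:,:2].astype(np.float32)); print(c,n,m.sum(),"mean",q.mean(0).round(1),"rect",np.round(r[0],1),np.round(r[1],1),round(r[2],1))
    near=lambda x,y,r:np.hypot(X-x,Y-y)<r
    rep("sq",near(540,-116,32)&(Z>131)&(Z<148)); 
    rep("cyl",near(558,-180,32)&(Z>131)&(Z<148))
    rep("ball",near(573,-240,32)&(Z>128))
    rep("racktop",near(556,-178,125)&(Z>84)&(Z<96))
    rep("ring",near(525,172,40)&(Z>134)&(Z<152)); rep("neck",near(525,172,40)&(Z>122)&(Z<152))
    rep("lid",near(500,170,100)&(Z>92)&(Z<105))
    rep("jar",near(540,-20,60)&(Z>48)&(Z<62))
    a,b=pix(c,[545,-140,120]).astype(int); e=f["im"][b-35:b+35,a-45:a+45,::-1]
    a,b=pix(c,[510,165,120]).astype(int); g=f["im"][b-35:b+35,a-45:a+45,::-1]
    crops.append(np.hstack([e,g]))
cv2.imwrite("pics/crop.png",cv2.resize(np.vstack(crops),(760,590),interpolation=cv2.INTER_CUBIC))
```

```text
scene sq 70 mean [ 541.5 -117.1  138.4] rect [ 540.9 -117.4] [21.4 20. ] 18.5
scene cyl 86 mean [ 559.4 -179.6  138.4] rect [ 558.  -179.3] [22.1 24.5] 71.1
scene ball 106 mean [ 579.  -241.8  139.1] rect [ 577.1 -242. ] [26.1 24.6] 73.4
scene racktop 1258 mean [ 564.  -183.6   90.6] rect [ 557.8 -179.4] [ 58.8 200.5] 15.6
scene ring 99 mean [522.9 172.4 140.9] rect [522.2 172.2] [30.4 30.4] 12.9
scene neck 166 mean [525.1 170.7 136.2] rect [523.7 171.6] [35.6 34.1] 39.9
scene lid 1847 mean [496.  174.4  99. ] rect [489.7 178.2] [163.1 159.5] 3.7
scene jar 225 mean [572.6  -0.8  55.4] rect [571.8  -0.7] [44.8 45.1] 36.6
top sq 66 mean [ 538.3 -117.   138. ] rect [ 538.3 -117.2] [21.4 19.6] 17.4
top cyl 76 mean [ 555.9 -179.3  138.3] rect [ 555.5 -179.3] [22.8 23.7] 6.9
top ball 91 mean [ 572.3 -240.4  138.3] rect [ 572.9 -240.9] [25.6 23.5] 81.3
top racktop 1199 mean [ 554.  -178.4   89.9] rect [ 557.  -179.4] [ 57.6 200.2] 15.9
top ring 101 mean [519.7 173.2 141.1] rect [519.7 173.6] [29.8 28.6] 43.0
top neck 160 mean [517.9 171.8 136.5] rect [519.  172.5] [33.1 36.2] 18.3
top lid 2370 mean [486.6 176.6  98.5] rect [488.8 177.8] [159.2 160.1] 78.0
top jar 226 mean [569.1  -2.1  54.1] rect [556.3 -25.8] [104.1  45.2] 61.8
```

View pics/crop.png

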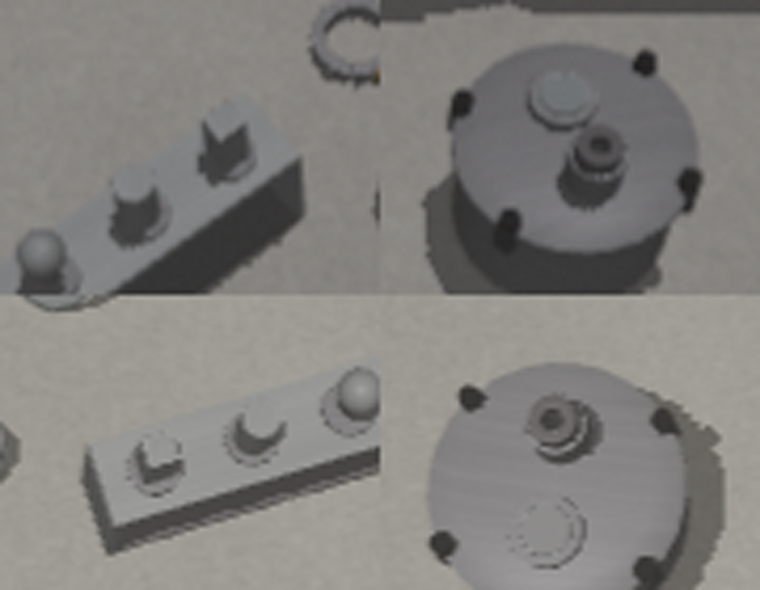

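The crop confirms it. The block with flat faces, nearest the vessel, is the target, and beside it are the cylinder and the ball. The depth fit puts the head at about (540,-117), the rack yaw at 15.7° and the port at about (521,173). I'll close along the rack's x axis, moving above first.

Emit:
jog_arm(
  motion=[
    {"translation": [-0.74, -0.68, 0]},
    {"translation": [-0.74, -0.68, 0]},
    {"translation": [-0.74, -0.68, 0]},
    {"translation": [-0.74, -0.68, 0]},
    {"translation": [-0.74, -0.68, 0]},
    {"translation": [-0.74, -0.68, 0]},
    {"translation": [-0.74, -0.68, 0]},
    {"translation": [-0.74, -0.68, 0]},
    {"translation": [-0.74, -0.68, 0]},
    {"translation": [-0.74, -0.68, 0]},
  ],
  jaw=0.1,
)

```text
$.motion[0]: bad value
```

Emit:
jog_arm(
  motion=[
    {"delta_rot": [0, 0, 1]},
    {"delta_rot": [0, 0, 1]},
    {"delta_rot": [0, 0, 1]},
    {"delta_rot": [0, 0, 1]},
    {"delta_rot": [0, 0, 1]},
    {"delta_rot": [0, 0, 1]},
    {"delta_rot": [0, 0, 1]},
    {"delta_rot": [0, 0, 1]},
    {"delta_rot": [0, 0, 1]},
    {"delta_rot": [0, 0, 1]},
  ],
)

```text
$.motion[0]: bad value
```

```bash
cat > go.py <<'E'
from h import *
import sys
from scipy.spatial.transform import Rotation as Ro
s=bot.state();R=np.array(s["tcp_rot"]);t=np.array(sys.argv[1:4],float);yaw=np.radians(float(sys.argv[4]))
y=np.array([np.cos(yaw),np.sin(yaw),0]);z=np.array([0,0,-1.]);G=np.c_[np.cross(y,z),y,z]
print("t",s["t"],"pos",np.round(s["eef_pos"],1),"shift units",(R.T@(t-s["eef_pos"])/60).round(3),"rot units",(Ro.from_matrix(R.T@G).as_rotvec()/.08).round(2),"F",np.round(s["ft_force"],1),"w",round(s["grip_width"],1),"g",round(s["grasp_force"],1))
E
python3 go.py 539.7 -117 200 15.7
```

```text
t 0.7 pos [274.  561.7 236.6] shift units [-8.94  -8.226  0.61 ] rot units [-0.   -0.   10.54] F [ 0.3 -0.  -0.8] w 92.0 g 0.0
```

Emit:
jog_arm(
  motion=[
    {"translation": [-0.74, -0.68, 0], "delta_rot": [0, 0, 0]},
    {"translation": [-0.74, -0.68, 0], "delta_rot": [0, 0, 0]},
    {"translation": [-0.74, -0.68, 0], "delta_rot": [0, 0, 0]},
    {"translation": [-0.74, -0.68, 0], "delta_rot": [0, 0, 0]},
    {"translation": [-0.74, -0.68, 0], "delta_rot": [0, 0, 0]},
    {"translation": [-0.74, -0.68, 0], "delta_rot": [0, 0, 0]},
    {"translation": [-0.74, -0.68, 0], "delta_rot": [0, 0, 0]},
    {"translation": [-0.74, -0.68, 0], "delta_rot": [0, 0, 0]},
    {"translation": [-0.74, -0.68, 0], "delta_rot": [0, 0, 0]},
    {"translation": [-0.74, -0.68, 0], "delta_rot": [0, 0, 0]},
  ],
  jaw=0.1,
)

```text
t: 1.95
eef_pos: [494.8, -1.6, 237.0]
tcp_rot: [[-0.899, 0.438, 0.001], [0.438, 0.899, 0.0], [-0.001, 0.001, -1.0]]
ft_force: [0.7, 1.0, -0.7]
grip_width: 50.4
grasp_force: 0.0
```

Emit:
jog_arm(
  motion=[
    {"translation": [0, 0, 0], "delta_rot": [0, 0, 1]},
    {"translation": [0, 0, 0], "delta_rot": [0, 0, 1]},
    {"translation": [0, 0, 0], "delta_rot": [0, 0, 1]},
    {"translation": [0, 0, 0], "delta_rot": [0, 0, 1]},
    {"translation": [0, 0, 0], "delta_rot": [0, 0, 1]},
    {"translation": [0, 0, 0], "delta_rot": [0, 0, 1]},
    {"translation": [0, 0, 0], "delta_rot": [0, 0, 1]},
    {"translation": [0, 0, 0], "delta_rot": [0, 0, 1]},
    {"translation": [0, 0, 0], "delta_rot": [0, 0, 1]},
    {"translation": [0, 0, 0], "delta_rot": [0, 0, 1]},
  ],
)

```text
t: 3.2
eef_pos: [494.2, 0.4, 236.7]
tcp_rot: [[-0.309, 0.951, 0.0], [0.951, 0.309, -0.0], [-0.0, 0.0, -1.0]]
ft_force: [-0.4, -0.1, 0.1]
grip_width: 50.5
grasp_force: 0.0
```

```bash
python3 go.py 539.7 -117 200 15.7
```

```text
t 3.2 pos [4.942e+02 4.000e-01 2.367e+02] shift units [-2.095  0.115  0.612] rot units [0.  0.  0.5] F [-0.4 -0.1  0.1] w 50.5 g 0.0
```

Emit:
jog_arm(
  motion=[
    {"translation": [0, 0, 0], "delta_rot": [0, 0, 0.5]},
    {"translation": [-0.7, 0.02, 0.2], "delta_rot": [0, 0, 0]},
    {"translation": [-0.7, 0.02, 0.2], "delta_rot": [0, 0, 0]},
    {"translation": [-0.69, 0, 0.21], "delta_rot": [0, 0, 0]},
    {"translation": [0, 0, 0], "delta_rot": [0, 0, 0]},
    {"translation": [0, 0, 0], "delta_rot": [0, 0, 0]},
  ],
)

```text
t: 3.95
eef_pos: [530.5, -119.2, 200.0]
tcp_rot: [[-0.273, 0.962, -0.0], [0.962, 0.273, 0.0], [0.001, -0.0, -1.0]]
ft_force: [0.5, -0.2, 0.2]
grip_width: 50.4
grasp_force: 0.0
```

```bash
python3 go.py 539.7 -117 122 15.7
python3 - <<'E'
from h import *
ims=[]
for c in("scene","top"):
    im,d=get_image(c);a,b=pix(c,[540,-117,140]).astype(int);ims.append(im[b-40:b+40,a-50:a+50,::-1])
cv2.imwrite("pics/above.png",cv2.resize(np.hstack(ims),(800,320),interpolation=cv2.INTER_CUBIC))
E
```

```text
t 3.95 pos [ 530.5 -119.2  200. ] shift units [-0.007  0.158  1.3  ] rot units [-0.   -0.01  0.03] F [ 0.5 -0.2  0.2] w 50.4 g 0.0
```

View pics/above.png

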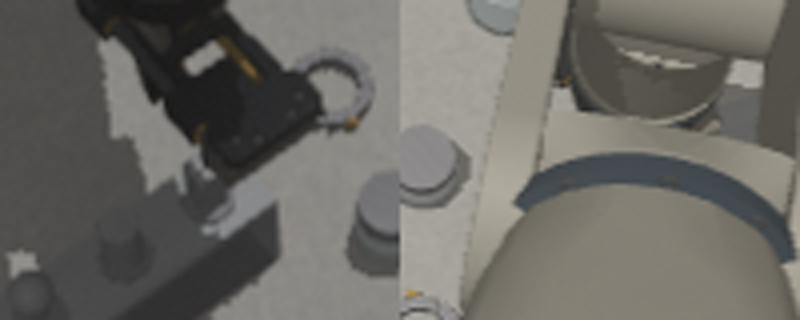

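The gripper is above the block and hides it in both views. The far finger is beyond the head, so I'll correct by 9 mm, descend and grip.

Emit:
jog_arm(
  motion=[
    {"translation": [0, 0.16, 0], "delta_rot": [0, 0, 0]},
    {"translation": [0, 0, 0.3], "delta_rot": [0, 0, 0]},
    {"translation": [0, 0, 0.3], "delta_rot": [0, 0, 0]},
    {"translation": [0, 0, 0.3], "delta_rot": [0, 0, 0]},
    {"translation": [0, 0, 0.3], "delta_rot": [0, 0, 0]},
    {"translation": [0, 0, 0.1], "delta_rot": [0, 0, 0]},
    {"translation": [0, 0, 0], "delta_rot": [0, 0, 0]},
  ],
)

```text
t: 4.92
eef_pos: [539.8, -117.0, 121.5]
tcp_rot: [[-0.273, 0.962, -0.001], [0.962, 0.273, 0.0], [0.0, -0.001, -1.0]]
ft_force: [0.3, -0.4, 0.0]
grip_width: 50.2
grasp_force: 0.0
```

Emit:
jog_arm(
  motion=[
    {"translation": [0, 0, 0], "delta_rot": [0, 0, 0]},
    {"translation": [0, 0, 0], "delta_rot": [0, 0, 0]},
    {"translation": [0, 0, 0], "delta_rot": [0, 0, 0]},
    {"translation": [0, 0, 0], "delta_rot": [0, 0, 0]},
    {"translation": [0, 0, 0], "delta_rot": [0, 0, 0]},
    {"translation": [0, 0, 0], "delta_rot": [0, 0, 0]},
    {"translation": [0, 0, 0], "delta_rot": [0, 0, 0]},
    {"translation": [0, 0, 0], "delta_rot": [0, 0, 0]},
  ],
  jaw=-1,
)

```text
t: 5.92
eef_pos: [540.2, -117.0, 122.4]
tcp_rot: [[-0.274, 0.962, 0.0], [0.962, 0.274, -0.0], [-0.0, 0.0, -1.0]]
ft_force: [-2.0, -0.1, 6.0]
grip_width: 19.7
grasp_force: 30.0
```

```bash
python3 go.py 539.7 -117 122 15.7
```

```text
t 5.925 pos [ 540.2 -117.   122.4] shift units [ 0.002 -0.008  0.006] rot units [0.   0.   0.04] F [-2.  -0.1  6. ] w 19.7 g 30.0
```

Emit:
jog_arm(
  motion=[
    {"translation": [0, 0, -0.2], "delta_rot": [0, 0, 0]},
    {"translation": [0, 0, -0.4], "delta_rot": [0, 0, 0]},
    {"translation": [0, 0, -0.5], "delta_rot": [0, 0, 0]},
    {"translation": [0, 0, -0.5], "delta_rot": [0, 0, 0]},
    {"translation": [0, 0, -0.5], "delta_rot": [0, 0, 0]},
    {"translation": [0, 0, -0.45], "delta_rot": [0, 0, 0]},
    {"translation": [0, 0, 0], "delta_rot": [0, 0, 0]},
    {"translation": [0, 0, 0], "delta_rot": [0, 0, 0]},
  ],
)

```text
t: 6.92
eef_pos: [539.4, -116.8, 274.0]
tcp_rot: [[-0.273, 0.962, -0.001], [0.962, 0.273, 0.0], [0.001, -0.001, -1.0]]
ft_force: [-0.9, 0.6, -1.8]
grip_width: 19.9
grasp_force: 30.0
```

```bash
python3 go.py 521 173 275 15.7
python3 - <<'E'
from h import *
im,d=get_image("scene");p=pix("scene",[540,-117,240]).astype(int);print(p)
a,b=p;cv2.imwrite("pics/lift.png",cv2.resize(im[max(b-60,0):b+60,max(a-75,0):a+75,::-1],(750,600),interpolation=cv2.INTER_CUBIC))
E
```

```text
t 6.925 pos [ 539.4 -116.8  274. ] shift units [ 4.73   1.026 -0.014] rot units [-0.01 -0.01  0.04] F [-0.9  0.6 -1.8] w 19.9 g 30.0
[225 201]
```

View pics/lift.png

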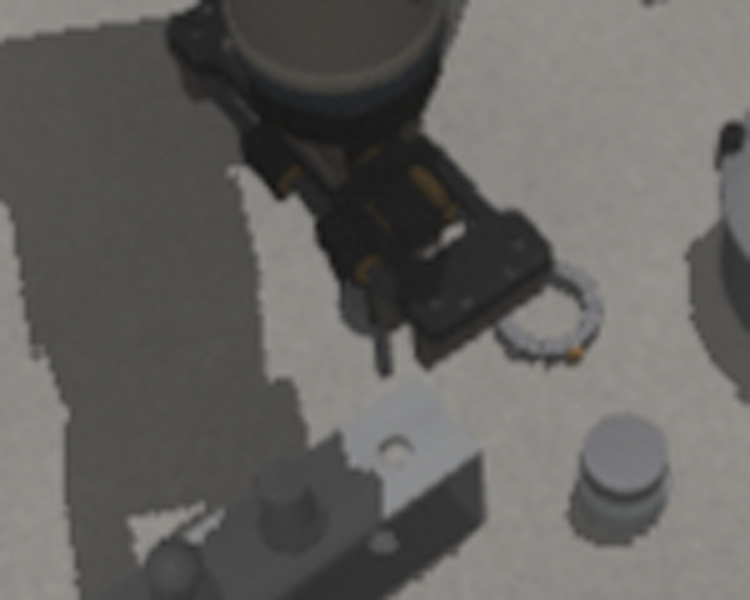

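The probe is out: the rod hangs from the gripper with its tip at crop (385,372), and the hole at (397,450) is empty. Moving over the port.

Emit:
jog_arm(
  motion=[
    {"translation": [0.3, 0.06, 0], "delta_rot": [0, 0, 0]},
    {"translation": [0.6, 0.13, 0], "delta_rot": [0, 0, 0]},
    {"translation": [0.6, 0.13, 0], "delta_rot": [0, 0, 0]},
    {"translation": [0.6, 0.13, 0], "delta_rot": [0, 0, 0]},
    {"translation": [0.6, 0.13, 0], "delta_rot": [0, 0, 0]},
    {"translation": [0.6, 0.13, 0], "delta_rot": [0, 0, 0]},
    {"translation": [0.6, 0.13, 0], "delta_rot": [0, 0, 0]},
    {"translation": [0.5, 0.12, 0], "delta_rot": [0, 0, 0]},
    {"translation": [0.33, 0.07, 0], "delta_rot": [0, 0, 0]},
  ],
)

```text
t: 8.1
eef_pos: [520.9, 174.9, 274.2]
tcp_rot: [[-0.275, 0.962, -0.001], [0.962, 0.275, -0.0], [0.0, -0.001, -1.0]]
ft_force: [0.1, -0.6, -1.5]
grip_width: 19.7
grasp_force: 30.0
```

Emit:
jog_arm(
  motion=[
    {"translation": [0, 0, 0.1], "delta_rot": [0, 0, 0]},
    {"translation": [0, 0, 0.08], "delta_rot": [0, 0, 0]},
    {"translation": [0, 0, 0], "delta_rot": [0, 0, 0]},
    {"translation": [0, 0, 0], "delta_rot": [0, 0, 0]},
  ],
)

```text
t: 8.6
eef_pos: [522.0, 172.3, 264.2]
tcp_rot: [[-0.272, 0.962, -0.0], [0.962, 0.272, -0.0], [-0.0, -0.0, -1.0]]
ft_force: [0.1, -0.4, -1.2]
grip_width: 19.8
grasp_force: 30.0
```

```bash
python3 go.py 521 173 255 15.7
python3 - <<'E'
from h import *
im,d=get_image("scene");np.savez("over.npz",im=im,d=d);a,b=pix("scene",[521,173,150]).astype(int)
s=bot.state();p=np.array(s["eef_pos"]);R=np.array(s["tcp_rot"])
print("tip expected",pix("scene",p+R[:,2]*102.4),"port",pix("scene",[521,173,142]),"crop",a-40,b-32)
cv2.imwrite("pics/over.png",cv2.resize(im[b-32:b+32,a-40:a+40,::-1],(800,600)[:1]+(640,) if 0 else (750,600),interpolation=cv2.INTER_CUBIC))
im,d=get_image("top");P=cloud("top",d)
E
```

```text
t 8.6 pos [522.  172.3 264.2] shift units [ 0.016 -0.012  0.153] rot units [-0.    0.    0.02] F [ 0.1 -0.4 -1.2] w 19.8 g 30.0
tip expected [329.59246327 173.70841119] port [328.61145977 177.443636  ] crop 289 143
```

View pics/over.png

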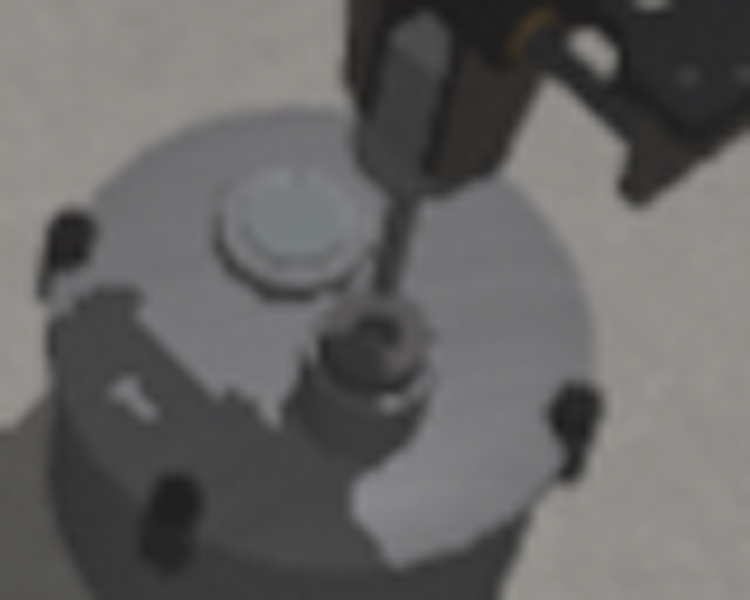

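The tip is at crop (385,292) and the ring centre at about (377,333). Projecting the tip straight down by the remaining 20 mm lands within about 1 mm of the hole centre. I'll descend gently and watch the force.

Emit:
jog_arm(
  motion=[
    {"translation": [0, 0, 0.15], "delta_rot": [0, 0, 0]},
    {"translation": [0, 0, 0.15], "delta_rot": [0, 0, 0]},
    {"translation": [0, 0, 0.1], "delta_rot": [0, 0, 0]},
    {"translation": [0, 0, 0], "delta_rot": [0, 0, 0]},
    {"translation": [0, 0, 0], "delta_rot": [0, 0, 0]},
  ],
)

```text
t: 9.32
eef_pos: [522.0, 173.0, 240.3]
tcp_rot: [[-0.274, 0.962, 0.0], [0.962, 0.274, 0.0], [-0.0, 0.0, -1.0]]
ft_force: [0.9, -0.4, -0.8]
grip_width: 20.0
grasp_force: 30.0
```

Emit:
jog_arm(
  motion=[
    {"translation": [0, 0, 0.07], "delta_rot": [0, 0, 0]},
    {"translation": [0, 0, 0.07], "delta_rot": [0, 0, 0]},
    {"translation": [0, 0, 0.06], "delta_rot": [0, 0, 0]},
    {"translation": [0, 0, 0], "delta_rot": [0, 0, 0]},
    {"translation": [0, 0, 0], "delta_rot": [0, 0, 0]},
  ],
)

```text
t: 9.95
eef_pos: [521.9, 173.0, 228.2]
tcp_rot: [[-0.273, 0.962, 0.0], [0.962, 0.273, 0.0], [0.0, 0.0, -1.0]]
ft_force: [0.6, 0.5, -2.2]
grip_width: 20.0
grasp_force: 30.0
```

Emit:
jog_arm(
  motion=[
    {"translation": [0, 0, 0.12], "delta_rot": [0, 0, 0]},
    {"translation": [0, 0, 0.15], "delta_rot": [0, 0, 0]},
    {"translation": [0, 0, 0.15], "delta_rot": [0, 0, 0]},
    {"translation": [0, 0, 0.15], "delta_rot": [0, 0, 0]},
    {"translation": [0, 0, 0.1], "delta_rot": [0, 0, 0]},
    {"translation": [0, 0, 0.08], "delta_rot": [0, 0, 0]},
    {"translation": [0, 0, 0], "delta_rot": [0, 0, 0]},
    {"translation": [0, 0, 0], "delta_rot": [0, 0, 0]},
  ],
)

```text
t: 10.95
eef_pos: [522.0, 173.0, 183.4]
tcp_rot: [[-0.273, 0.962, 0.0], [0.962, 0.273, 0.0], [0.0, 0.0, -1.0]]
ft_force: [0.8, 0.1, -2.3]
grip_width: 19.9
grasp_force: 30.0
```

Emit:
jog_arm(
  motion=[
    {"translation": [0, 0, 0.05], "delta_rot": [0, 0, 0]},
    {"translation": [0, 0, 0.05], "delta_rot": [0, 0, 0]},
    {"translation": [0, 0, 0.05], "delta_rot": [0, 0, 0]},
    {"translation": [0, 0, 0], "delta_rot": [0, 0, 0]},
    {"translation": [0, 0, 0], "delta_rot": [0, 0, 0]},
  ],
)

```text
t: 11.58
eef_pos: [521.8, 172.9, 174.3]
tcp_rot: [[-0.273, 0.962, -0.0], [0.962, 0.273, -0.0], [-0.0, -0.0, -1.0]]
ft_force: [-1.4, -0.8, 1.9]
grip_width: 19.7
grasp_force: 30.0
```

Emit:
jog_arm(
  motion=[
    {"translation": [0, 0, 0.03], "delta_rot": [0, 0, 0]},
    {"translation": [0, 0, 0.03], "delta_rot": [0, 0, 0]},
    {"translation": [0, 0, 0], "delta_rot": [0, 0, 0]},
    {"translation": [0, 0, 0], "delta_rot": [0, 0, 0]},
  ],
)

```text
t: 12.08
eef_pos: [521.9, 172.9, 170.7]
tcp_rot: [[-0.273, 0.962, 0.0], [0.962, 0.273, 0.0], [0.0, 0.0, -1.0]]
ft_force: [-1.6, -0.6, 4.3]
grip_width: 19.9
grasp_force: 30.0
```

Emit:
jog_arm(
  motion=[
    {"translation": [0, 0, 0.02], "delta_rot": [0, 0, 0]},
    {"translation": [0, 0, 0.02], "delta_rot": [0, 0, 0]},
    {"translation": [0, 0, 0], "delta_rot": [0, 0, 0]},
    {"translation": [0, 0, 0], "delta_rot": [0, 0, 0]},
    {"translation": [0, 0, 0], "delta_rot": [0, 0, 0]},
    {"translation": [0, 0, 0], "delta_rot": [0, 0, 0]},
  ],
)

```text
t: 12.82
eef_pos: [521.9, 172.9, 168.3]
tcp_rot: [[-0.273, 0.962, 0.0], [0.962, 0.273, 0.0], [0.0, 0.0, -1.0]]
ft_force: [-2.6, -1.0, 7.1]
grip_width: 20.0
grasp_force: 30.0
```

Run:
```python
from h import *
F=[]
for i in range(12):
    im,d=get_image("scene");s=bot.state();F.append([*s["ft_force"],s["eef_pos"][2]])
print(s["t"],np.mean(F,0).round(2),np.std(F,0).round(2))
a,b=pix("scene",[521,173,150]).astype(int)
cv2.imwrite("pics/press.png",cv2.resize(im[b-32:b+32,a-40:a+40,::-1],(750,600),interpolation=cv2.INTER_CUBIC))
```

```text
13.425 [ -2.4   -0.54   6.23 168.36] [0.36 0.36 0.66 0.02]
```

View pics/press.png

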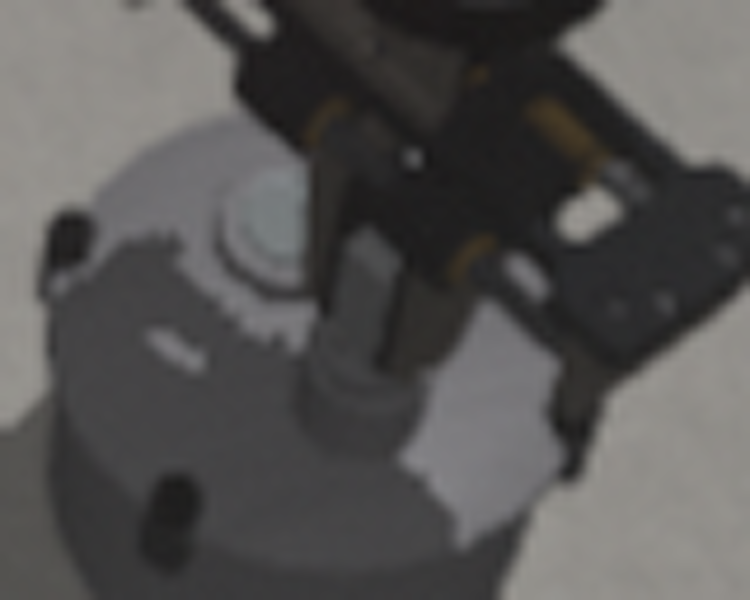

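The flange at crop (362,385) sits upright on the port. The vertical press is about 7.9 N (6.2 plus the 1.7 offset), so the ring should be about 6 mm down. Holding.

Emit:
jog_arm(
  motion=[
    {"translation": [0, 0, 0], "delta_rot": [0, 0, 0]},
    {"translation": [0, 0, 0], "delta_rot": [0, 0, 0]},
    {"translation": [0, 0, 0], "delta_rot": [0, 0, 0]},
    {"translation": [0, 0, 0], "delta_rot": [0, 0, 0]},
    {"translation": [0, 0, 0], "delta_rot": [0, 0, 0]},
    {"translation": [0, 0, 0], "delta_rot": [0, 0, 0]},
    {"translation": [0, 0, 0], "delta_rot": [0, 0, 0]},
    {"translation": [0, 0, 0], "delta_rot": [0, 0, 0]},
    {"translation": [0, 0, 0], "delta_rot": [0, 0, 0]},
    {"translation": [0, 0, 0], "delta_rot": [0, 0, 0]},
  ],
)

```text
t: 14.68
eef_pos: [521.9, 172.9, 168.4]
tcp_rot: [[-0.274, 0.962, 0.0], [0.962, 0.274, -0.0], [-0.0, 0.0, -1.0]]
ft_force: [-2.3, -0.2, 6.1]
grip_width: 19.5
grasp_force: 30.0
```

Emit:
jog_arm(
  motion=[
    {"translation": [0, 0, 0], "delta_rot": [0, 0, 0]},
    {"translation": [0, 0, 0], "delta_rot": [0, 0, 0]},
    {"translation": [0, 0, 0], "delta_rot": [0, 0, 0]},
    {"translation": [0, 0, 0], "delta_rot": [0, 0, 0]},
    {"translation": [0, 0, 0], "delta_rot": [0, 0, 0]},
    {"translation": [0, 0, 0], "delta_rot": [0, 0, 0]},
    {"translation": [0, 0, 0], "delta_rot": [0, 0, 0]},
    {"translation": [0, 0, 0], "delta_rot": [0, 0, 0]},
    {"translation": [0, 0, 0], "delta_rot": [0, 0, 0]},
    {"translation": [0, 0, 0], "delta_rot": [0, 0, 0]},
  ],
)

```text
t: 15.92
eef_pos: [521.9, 173.0, 168.3]
tcp_rot: [[-0.274, 0.962, 0.0], [0.962, 0.274, 0.0], [0.0, 0.0, -1.0]]
ft_force: [-2.7, 0.1, 6.6]
grip_width: 19.7
grasp_force: 30.0
```

Emit:
jog_arm(
  motion=[
    {"translation": [0, 0, 0], "delta_rot": [0, 0, 0]},
    {"translation": [0, 0, 0], "delta_rot": [0, 0, 0]},
    {"translation": [0, 0, 0], "delta_rot": [0, 0, 0]},
    {"translation": [0, 0, 0], "delta_rot": [0, 0, 0]},
    {"translation": [0, 0, 0], "delta_rot": [0, 0, 0]},
    {"translation": [0, 0, 0], "delta_rot": [0, 0, 0]},
  ],
)

```text
t: 16.68
eef_pos: [521.9, 172.9, 168.4]
tcp_rot: [[-0.273, 0.962, 0.0], [0.962, 0.273, 0.0], [-0.0, 0.0, -1.0]]
ft_force: [-2.2, -0.6, 7.1]
grip_width: 19.8
grasp_force: 30.0
```

```bash
python3 -c "
from rig import bot
print(bot.finish_job())"
```

```text
the job is handed in; nothing more can be done
None
```

The square-headed probe is in the port and still gripped, upright and steady, pressing the seal ring with about 8 N (estimated about 6 mm down) for over 3 s; the job is handed in, but no verdict came back.

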